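# Turn the tube rotor home on its keyed drive

### The job

The orange tube rotor was put on its drive askew, so its keys ride on top of the drive's metal crown instead of in the slots. Take it by the grip bar, turn it until the keys meet the slots and it drops fully home, and let go; leave the blue rotor, which already sits home on the other drive, alone.

Things in the scene. Friction and masses are not known exactly. Their poses are not given: they have to be found in the camera images.
- orange_rotor: Loose orange three-armed rotor, 136 mm across, about 0.25 kg. Origin: on its axis under the hub, z up. Arms (tops 10 mm, caps 13 mm above origin) along +x and at 120 and 240 deg. Under each arm a key 8 mm wide, at 28-44 mm radius, 14 mm deep; a 36 mm stub shaft 22 mm deep centres it in the bore. Starts level, origin 62 mm above the table, keys on the crown; falls home by its own weight
- orange_grip (a point): Centre of the upper half of the orange rotor's black grip bar (white line on top), on the rotor's axis 36 mm above its origin; axes as the rotor's. The bar is 44 mm long (along x), 16 mm wide (along y), from 10 to 48 mm above the rotor's origin
- drive_1: White fixed drive, 144 mm wide, under the orange rotor. Origin: on its axis at table level. Metal crown, 88 mm wide, top 48 mm up, bore 40 mm, three slots at +x, 120 and 240 deg, each with a red line beside it. Any key fits any slot, play 13 deg either way. Home: rotor 14 mm lower, its origin 48 mm above this one. At start the nearest fit is 38 to 60 deg away, one way or the other
- blue_rotor: Blue rotor of the same shape, origin and axes, already home on a second drive of the same kind (origin 48 mm above the table). Leave it alone

How it is judged:
By the outcome, as a careful person would: the job done as asked, in the order asked, and still so for the second after the job is handed in, with the robot touching nothing.
It also fails if it takes over 29 s, if anything falls off the work surface, if the arm or the gripper's body presses on something with over 40 N, if the wrist force passes 120 N, or if a joint passes its speed limit or range.

### The arm

A 6-joint arm with a two-finger parallel gripper is mounted at the origin on a cart in front of the work surface, level with it; the furniture and walls round the work are solid. World frame = base frame: x ahead of the robot, y to its left, z up, the work surface at z = 0. Lengths are in mm, angles in rad, forces in N, time in s.
With the tool pointing down it reaches from about 325 to 1000 mm from the base axis. Payload 5.1 kg.
Tool frame: the origin (TCP) lies between the finger pads; the fingertips stand 22 mm ahead of it and the grasp point (between the pads) lies 3 mm ahead of it (tcp_to_tips is the distance from the TCP to the fingertips, in mm); z points along the fingers, y is the line along which they close (so a half turn about z gives the same grasp; the last joint's range is limited). The gripper opens to 85 mm and grips with 20 to 120 N. Pads are 22 mm wide; open, the fingers measure 114 mm over their backs; the gripper's body (76 mm by 85 mm) begins 54 mm behind the grasp point. The pads swing forward as they close: fully open they stand 13 mm farther back than shut.
Start: joints at [-1.198, 0.124, 1.65, -0, 1.367, -0.083], TCP at [286.085, -583.644, 253.322] pointing down, gripper open.
Joint ranges: [-2.61, 2.61], [-1.02, 2.33], [0.03, 2.71], [-1.35, 4.49], [0.32, 2.68], [-2.91, 2.91]. Speed limits (rad/s): [2.57, 2.57, 3.14, 3.14, 3.14, 3.14].

### API

Orientations are given as [roll, pitch, yaw] about the fixed x, y, z axes, in that order (R = Rz(yaw) Ry(pitch) Rx(roll)).
In Python, from cell import get_state, grab_frame, finish_job, tcp_to_tips gives the robot as it stands. The module is installed in compiled form; this text tells all that it offers.
- The arm moves only by the tool jog_arm, never from a script. Its argument "deltas" is a list of rows, each a list of 7 numbers: the shift along the tool's x, y, z in cm, then the turn, a rotation vector about the tool's x, y, z in rad, then the finger opening in cm, from 0 to 8.54. In form: [[dx, dy, dz, rx, ry, rz, gripper], ...]. A call has 1 to 10 rows; each row shifts and turns the commanded pose from where the row before left it, along the tool's axes as they then stand; what a row does not reach is not made up. A row lasts 1/8 s, in which the tool goes at most 62.5 mm and 10.7 degrees, less where a joint would pass 70% of its speed; a pose out of reach is approached as far as the arm can. A call is refused whole if a number of a shift passes 6.25 or a number of a turn 0.188, either way. A call with a gripper value outside its range is refused whole. The fingers move at their own pace and stop on an object; "newtons" is the grip in N (left out, the last holds). Time passes only in rows, so rows that do not move let the fingers close. It gives the time, the measured TCP pose, the force, the opening and the grip force at its end, in the units of the state.
- get_state(): the state, without advancing time (a new reading comes with each control period).
- grab_frame(name): name is "scene" or "side" or "wrist"; returns a dict with "frame" (384x512x3 uint8, red, green, blue), "K" (3x3 intrinsics, pixels), "xyz" and "rotation" of the camera in the world. Camera axes: x right, y down, z forward; pixel columns grow to the right and rows downward; lengths in mm; the calibration is good to about 2 mm. A picture is of the moment at which its call begins. There is no depth.
- finish_job(): hands the job in; it is judged then, once.
The state is a dict: "t": time; "q": joint angles; "joint_vel": joint speeds; "tau": joint torques, N m; "ee_pos": TCP position; "ee_rot": TCP orientation; "force": force on the tool from outside, world axes, zero at the start; "moment": the same for the moment, N m; "gripper_width": finger opening in mm; "grip_force": force on a finger pad.
Only numpy, scipy, OpenCV 4.12 (cv2) and the standard library are available. Lean on these libraries where they do the work, as an engineer would, in place of code of your own. Each camera call takes 0.05 s, during which the arm holds its last target. There are 200 camera calls.

## Working session

There is one attempt and no reset: what is moved stays moved. The work goes in short steps, Python scripts to look and compute and a tool call to move; the robot and the scene stay as the last step left them, time stands still between calls to the robot, and variables do not carry over. Pictures are saved under pics/ and viewed, at most 10 in all, crops included, and the job is handed in when it is done.

Besides the shell and the picture viewer there is one more tool, called by a JSON object that holds its "name" and its "arguments", one argument or row to a line. jog_arm: Moves the arm, as the interface text tells. Its arguments: {"type":"object","properties":{"deltas":{"type":"array","items":{"type":"array","items":{"type":"number"}}},"newtons":{"type":"number"}},"required":["deltas"]}

```bash
mkdir -p pics; cat > h.py <<'E'
import numpy as np,cv2,json
from cell import *
def snap(n,f):
    d=grab_frame(n); cv2.imwrite(f'pics/{f}.png',cv2.cvtColor(d['frame'],cv2.COLOR_RGB2BGR))
    np.savez(f'pics/{f}.npz',**{k:np.array(d[k]) for k in('K','xyz','rotation')}); return d
def ray(f,uv,z):
    d=np.load(f'pics/{f}.npz'); r=d['rotation']@np.linalg.inv(d['K'])@np.array([*uv,1.]); c=d['xyz']
    return c+r*(z-c[2])/r[2]
def proj(f,p):
    d=np.load(f'pics/{f}.npz'); q=d['K']@d['rotation'].T@(np.array(p)-d['xyz']); return q[:2]/q[2]
E
python3 - <<'E'
from h import *
for n in('scene','side','wrist'):
    d=snap(n,n); print(n,np.round(d['xyz']),d['rotation'].shape)
s=get_state();print(s['ee_pos'],s['ee_rot'],s['t'])
a=cv2.imread('pics/scene.png');b=cv2.imread('pics/side.png')
cv2.imwrite('pics/both.png',np.vstack([np.hstack([a,b])])[:, :])
E
```

```text
scene [ 98. 689. 437.] (3,)
side [397. 769. 612.] (3,)
wrist [ 347. -554.  373.] (3,)
[ 285.93067211 -583.23286696  252.31745081] [-3.13994471e+00 -1.29300665e-04  4.55839149e-01] 0.15
```

View pics/scene.png

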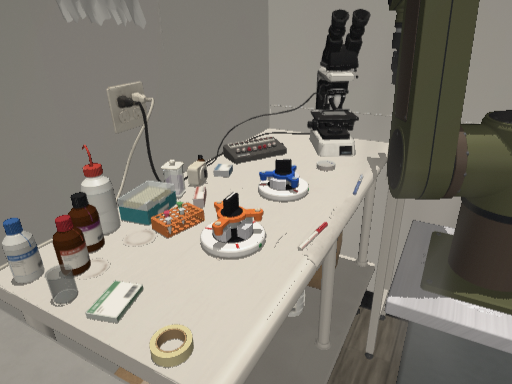

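View pics/side.png

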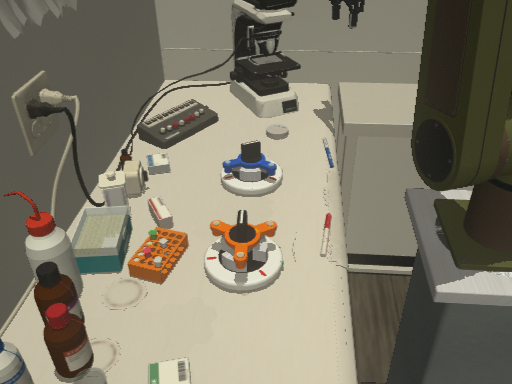

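The orange rotor sits at about (242,237) in the side view and (232,220) in the scene view. The blue rotor is at (251,165) in the side view. Camera rotation is given as rpy, so the helper needs fixing. I'll enlarge both views of the orange rotor.

```bash
sed -i "s/^from cell/from scipy.spatial.transform import Rotation as Ro\nfrom cell/; s/d\['rotation'\]/Ro.from_euler('xyz',d['rotation']).as_matrix()/g; s/Ro.from_euler('xyz',d\['rotation'\]).as_matrix().shape/x/" h.py
python3 - <<'E'
from h import *
print(ray('side',(243,258),0), ray('scene',(233,236),0), ray('side',(242,235),70), ray('side',(251,175),0))
a=cv2.imread('pics/side.png')[200:296,190:300]
cv2.imwrite('pics/c1.png',cv2.resize(a,None,fx=6,fy=6,interpolation=cv2.INTER_CUBIC))
E
```

```text
[490.23108582 103.48483767   0.        ] [495.82596194 104.14182984   0.        ] [487.95886262 120.82238133  70.        ] [ 503.38188173 -183.32407909    0.        ]
```

View pics/c1.png

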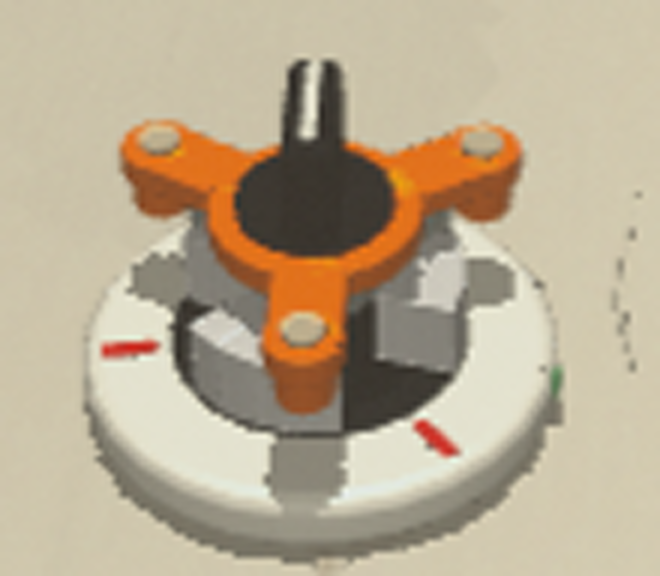

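```bash
python3 - <<'E'
from h import *
f=lambda u,v,z: ray('side',(190+(u-2.5)/6,200+(v-2.5)/6),z)
C=[f(*p,75) for p in((160,140),(482,142),(303,328))]
c=np.mean(C,0);print('centre',c)
for p in C: print('cap',np.round(p),np.hypot(*(p-c)[:2]),np.degrees(np.arctan2(*(p-c)[1::-1])))
for z in(10,18,25):
  for p in((130,348),(437,440)):
    q=f(*p,z);print(z,'red',np.round(q),np.hypot(*(q-c)[:2]),np.degrees(np.arctan2(*(q-c)[1::-1])))
# plate outline -> extents
for z in(0,10,18,25): print(z,f(85,360,z),f(555,345,z), f(320,515,z))
for p in((470,60+200),(345,330),(378,300),(190,320),(265,360)): q=f(*p,48)-c;print(p,np.hypot(*q[:2]),np.degrees(np.arctan2(q[1],q[0])))
a,b=f(313,65,110),f(311,135,110);print('bar',a,b,np.degrees(np.arctan2(*(a-b)[1::-1])))
E
```

```text
centre [487.57542191 121.13503373  75.        ]
cap [537.  96.  75.] 55.32530941507753 -26.495609220539432
cap [441.  91.  75.] 55.71587329494964 -146.80103609601557
cap [485. 176.  75.] 55.265120462527314 93.00047031618202
10 red [547. 117.  10.] 59.610506716805396 -3.526631861149715
10 red [450. 150.  10.] 47.47845147751357 141.97342590722783
18 red [545. 126.  18.] 57.72528766629956 4.958664949910488
18 red [449. 159.  18.] 53.43585913628368 135.48023131073776
25 red [543. 134.  25.] 57.167117106063145 12.695862174964383
25 red [449. 166.  25.] 59.10209568445605 130.92103247703506
0 [562.58777482 113.0793871    0.        ] [417.73075296  95.69771349   0.        ] [482.55534492 173.39528828   0.        ]
10 [559.8893265  123.79474968  10.        ] [417.40006432 106.69718812  10.        ] [481.16506626 183.12475762  10.        ]
18 [557.73056785 132.36703974  18.        ] [417.1355134  115.49676782  18.        ] [480.05284333 190.90833309  18.        ]
25 [555.84165403 139.86779354  25.        ] [416.90403135 123.19640006  25.        ] [479.07964826 197.71896163  25.        ]
(470, 260) 45.29168567719641 -169.8124254833829
(345, 330) 27.54032280994203 112.89031192168937
(378, 300) 22.31893827309619 148.27621817227217
(190, 320) 42.33016222266681 35.10598303218547
(265, 360) 41.07419954916125 74.84388732575634
bar [489.23328922 102.49261547 110.        ] [486.08289387 135.05988801 110.        ] -84.47468422933082
```

Pose estimate: the axis is at (487.5, 121). The caps come out at a radius of about 55 mm, 120° apart, with arms at 93, -27 and -147°. The red lines point to slots at about 11 and 131°, so it needs roughly +38° counter-clockwise. I'll move above the rotor at the current height, then turn to yaw 93°.

{"name": "jog_arm", "arguments": {
  "deltas": [
    [1.5,-1.7,0,0,0,0,8.5],
    [3.5,-3.9,0,0,0,0,8.5],
    [3.5,-3.9,0,0,0,0,8.5],
    [3.5,-3.9,0,0,0,0,8.5],
    [3.5,-3.9,0,0,0,0,8.5],
    [3.5,-3.9,0,0,0,0,8.5],
    [3.5,-3.9,0,0,0,0,8.5],
    [3.5,-3.9,0,0,0,0,8.5],
    [3.5,-3.9,0,0,0,0,8.5],
    [3.5,-3.9,0,0,0,0,8.5]
  ]
}}

```text
t: 1.4
ee_pos: [420.4, -106.3, 253.2]
ee_rot: [3.141, -0.0, 0.456]
force: [0.7, -1.0, -0.3]
gripper_width: 84.9
grip_force: 0.0
```

{"name": "jog_arm", "arguments": {
  "deltas": [
    [3.5,-3.9,0,0,0,0,8.5],
    [3.5,-3.9,0,0,0,0,8.5],
    [3.5,-3.9,0,0,0,0,8.5],
    [3.5,-3.9,0,0,0,0,8.5],
    [2,-2.2,0,0,0,0,8.5],
    [0,0,0,0,0,-0.167,8.5],
    [0,0,0,0,0,-0.167,8.5],
    [0,0,0,0,0,-0.167,8.5],
    [0,0,0,0,0,-0.167,8.5]
  ]
}}

```text
t: 2.52
ee_pos: [485.5, 122.3, 252.9]
ee_rot: [-3.141, 0.0, 1.129]
force: [-0.7, 0.3, -0.0]
gripper_width: 84.8
grip_force: 0.0
```

{"name": "jog_arm", "arguments": {
  "deltas": [
    [0,0,1.5,0,0,-0.167,8.5],
    [0,0,1.5,0,0,-0.167,8.5],
    [0,0,1,0,0,-0.167,8.5],
    [0,0,0,0,0,0,8.5],
    [0,0,0,0,0,0,8.5]
  ]
}}

```text
t: 3.15
ee_pos: [485.9, 122.3, 213.7]
ee_rot: [3.141, -0.0, 1.622]
force: [-0.3, -0.1, -0.0]
gripper_width: 84.9
grip_force: 0.0
```

```bash
python3 - <<'E'
from h import *
snap('wrist','w1'); s=get_state(); print(s['t'],s['ee_pos'],s['ee_rot'],s['q'],s['force'])
for p in((487.5,121,110),(487.5,121,72)): print(proj('w1',p))
a=cv2.imread('pics/w1.png');cv2.imwrite('pics/w1b.png',cv2.resize(a,(768,576),interpolation=cv2.INTER_CUBIC))
E
```

```text
3.2 [486.00911745 122.33958763 213.97267564] [ 3.14064218e+00 -9.62033722e-05  1.62295649e+00] [ 1.39438299e-01 -1.84276717e-01  2.01830191e+00  1.34533410e-05
  1.30661221e+00  8.72746707e-02] [0.14375188 0.71287425 0.23496414]
[262.29228367 192.5371824 ]
[261.69299875 180.25021893]
```

View pics/w1b.png

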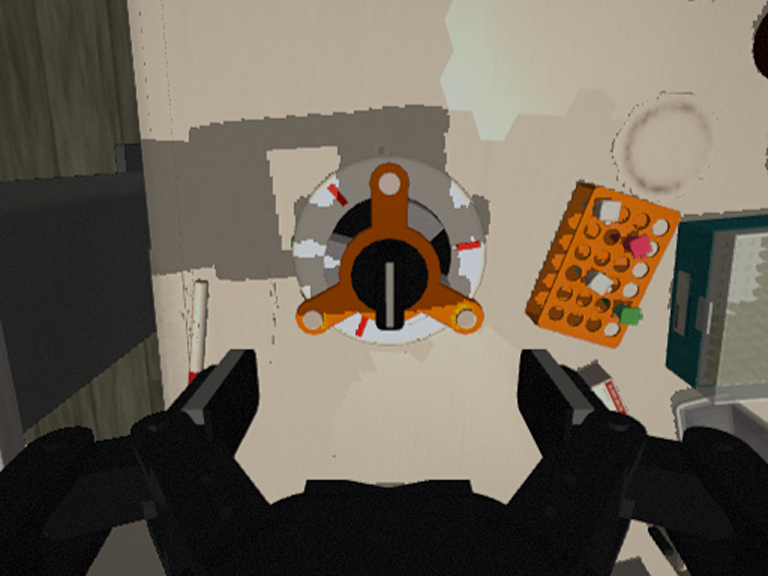

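The wrist view at 1.5x shows the white line from (389,262) to (389,327). The caps are at (389,184), (314,319) and (467,319), and the red lines at (337,194), (468,245) and (361,325).

```bash
python3 - <<'E'
from h import *
f=lambda u,v,z: ray('w1',(u/1.5-.17,v/1.5-.17),z)
a,b=f(389,262,110),f(389,327,110);print(a,b,(a+b)/2)
C=[f(*p,75) for p in((389,184),(314,319),(467,319))];c=np.mean(C,0);print(c)
an=lambda q:(np.round(np.hypot(*(q-c)[:2]),1),np.round(np.degrees(np.arctan2(*(q-c)[1::-1])),1))
for p in C:print(an(p))
for p in((337,194),(468,245),(361,325)):print(an(f(*p,22)))
E
```

```text
[484.24106655 135.71530138 110.        ] [486.1087953   99.16517112 110.        ] [485.17493093 117.44023625 110.        ]
[485.93902144 117.97871482  75.        ]
(np.float64(55.5), np.float64(93.6))
(np.float64(55.2), np.float64(-147.0))
(np.float64(55.8), np.float64(-26.9))
(np.float64(58.1), np.float64(132.1))
(np.float64(57.3), np.float64(11.6))
(np.float64(57.5), np.float64(-109.3))
```

Centre is (486, 119) and the turn is +38°. I'll descend and grip.

{"name": "jog_arm", "arguments": {
  "deltas": [
    [-0.3,0,2,0,0,0,8.5],
    [0,0,2.5,0,0,0,8.5],
    [0,0,2.5,0,0,0,8.5],
    [0,0,2.2,0,0,0,8.5],
    [0,0,1.2,0,0,0,8.5],
    [0,0,0.8,0,0,0,8.5],
    [0,0,0,0,0,0,8.5]
  ]
}}

```text
t: 4.08
ee_pos: [485.8, 119.3, 101.0]
ee_rot: [-3.141, 0.0, 1.625]
force: [0.4, -0.4, -0.3]
gripper_width: 85.0
grip_force: 0.0
```

{"name": "jog_arm", "arguments": {
  "deltas": [
    [0,0,0,0,0,0,5],
    [0,0,0,0,0,0,3],
    [0,0,0,0,0,0,1],
    [0,0,0,0,0,0,1],
    [0,0,0,0,0,0,1],
    [0,0,0,0,0,0,1],
    [0,0,0,0,0,0,1],
    [0,0,0,0,0,0,1]
  ],
  "newtons": 30
}}

```text
t: 5.08
ee_pos: [486.3, 119.4, 101.7]
ee_rot: [3.141, -0.0, 1.625]
force: [1.3, -0.4, 2.2]
gripper_width: 15.4
grip_force: 36.7
```

Gripped at 15.4 mm, so the bar is between the pads. Turning +38°.

{"name": "jog_arm", "arguments": {
  "deltas": [
    [0,0,0,0,0,-0.083,1],
    [0,0,0,0,0,-0.083,1],
    [0,0,0,0,0,-0.083,1],
    [0,0,0,0,0,-0.083,1],
    [0,0,0,0,0,-0.083,1],
    [0,0,0,0,0,-0.083,1],
    [0,0,0,0,0,-0.083,1],
    [0,0,0,0,0,-0.083,1],
    [0,0,0,0,0,0,1],
    [0,0,0,0,0,0,1]
  ]
}}

```text
t: 6.32
ee_pos: [485.1, 119.2, 100.5]
ee_rot: [-3.14, -0.001, 2.288]
force: [0.4, -0.1, -3.5]
gripper_width: 15.2
grip_force: 36.1
```

The force is now -3.5 N, so the gripper is carrying the rotor's weight and the keys are over the slots. I'll lower it gently.

{"name": "jog_arm", "arguments": {
  "deltas": [
    [0,0,0.2,0,0,0,1],
    [0,0,0.3,0,0,0,1],
    [0,0,0.3,0,0,0,1],
    [0,0,0.3,0,0,0,1],
    [0,0,0.1,0,0,0,1],
    [0,0,0,0,0,0,1]
  ]
}}

```text
t: 7.08
ee_pos: [485.8, 119.3, 89.2]
ee_rot: [-3.141, -0.0, 2.289]
force: [0.2, 0.1, -3.3]
gripper_width: 15.3
grip_force: 36.1
```

Lowered 12 mm with no contact, so the keys are in the slots. I'll release it, wait, and retreat.

{"name": "jog_arm", "arguments": {
  "deltas": [
    [0,0,0,0,0,0,2.5],
    [0,0,0,0,0,0,4],
    [0,0,0,0,0,0,6],
    [0,0,0,0,0,0,8],
    [0,0,0,0,0,0,8.5],
    [0,0,-1,0,0,0,8.5],
    [0,0,-2.5,0,0,0,8.5],
    [0,0,-3,0,0,0,8.5],
    [0,0,-3,0,0,0,8.5],
    [0,0,-3,0,0,0,8.5]
  ]
}}

```text
t: 8.32
ee_pos: [485.9, 119.3, 216.2]
ee_rot: [3.141, 0.001, 2.289]
force: [1.4, 0.3, -0.7]
gripper_width: 84.9
grip_force: 0.0
```

{"name": "jog_arm", "arguments": {
  "deltas": [
    [0,0,-2,0,0,0,8.5],
    [0,0,0,0,0,0,8.5]
  ]
}}

```text
t: 8.57
ee_pos: [486.9, 119.4, 236.5]
ee_rot: [3.138, 0.002, 2.289]
force: [-0.2, -0.8, -0.7]
gripper_width: 85.4
grip_force: 0.0
```

```bash
python3 - <<'E'
from h import *
snap('side','s2'); s=get_state(); print(s['t'],s['ee_pos'],s['force'])
print([np.round((proj('s2',(486+55*np.cos(t),119+55*np.sin(t),z))-(190,130))*5) for z in(61,75) for t in np.radians([11.5,131.5,251.5])])
a=cv2.imread('pics/s2.png')[130:240+50,190:300]
cv2.imwrite('pics/c2.png',cv2.resize(a,None,fx=3.7,fy=3.7,interpolation=cv2.INTER_CUBIC))
E
```

```text
8.625 [486.01602266 119.3302299  234.67272276] [-0.97445739  0.24490769 -0.71581982]
[array([111., 555.]), array([361., 625.]), array([329., 453.]), array([108., 524.]), array([360., 594.]), array([329., 423.])]
```

View pics/c2.png

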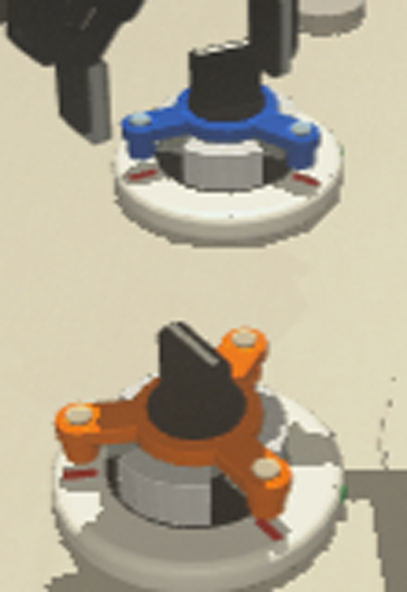

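The caps in the crop are at (78,414), (267,467) and (243,340). Scaled to 5x these are (105,559), (361,631) and (328,459), which match the home height (z=61) and not the raised one (about 30 px higher). The rotor is home, level and free of the gripper, and the blue rotor is undisturbed.

```bash
python3 -c "
from cell import finish_job;print(finish_job())"
```

```text
the job is handed in; nothing more can be done
None
```

The orange rotor was turned 38° counter-clockwise, dropped fully home and was let go; the blue rotor was left alone, and the job was handed in at about 8.6 s.

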